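# Step the lamp's aperture turret to its widest window and switch on

### The arm

A 6-joint arm with a two-finger parallel gripper is mounted at the origin on a cart in front of the work surface, level with it; the furniture and walls round the work are solid. World frame = base frame: x ahead of the robot, y to its left, z up, the work surface at z = 0. Lengths are in m, angles in rad, forces in N, time in s.
With the tool pointing down it reaches from about 0.425 to 0.95 m from the base axis. Payload 14.7 kg.
Tool frame: the origin (TCP) lies at the very end of the fingers, on their centre line; the grasp point (between the pads) lies 19 mm behind it; z points along the fingers, y is the line along which they close (so a half turn about z gives the same grasp; the last joint's range is limited). The gripper opens to 85 mm and grips with 20 to 120 N. Pads are 22 mm wide; open, the fingers measure 114 mm over their backs; the gripper's body (76 mm by 85 mm) begins 54 mm behind the grasp point. The pads swing forward as they close: fully open they stand 13 mm farther back than shut.
Start: joints at [-1.286, 0.48, 1.596, -0, 1.065, -0.047], TCP at [0.212, -0.615, 0.231] pointing down, gripper open.
Joint ranges: [-2.75, 2.75], [-0.82, 2.05], [0.23, 2.67], [-1.56, 4.7], [0.09, 2.69], [-2.92, 2.92]. Speed limits (rad/s): [1.89, 1.89, 2.39, 3.01, 3.01, 3.01].

### API

Orientations are given as a unit quaternion [x, y, z, w].
In Python, from rig import status, eyes, order gives the robot as it stands.
- The arm moves only by the tool drive_tool, never from a script. Its argument "targets" is a list of rows, each a list of 7 numbers: the opening, from 0 (shut) to 1 (fully open), then the shift along the tool's x, y, z in cm, then the turn, a rotation vector about the tool's x, y, z in degrees. A call has 1 to 20 rows; each row shifts and turns the commanded pose from where the row before left it, along the tool's axes as they then stand; what a row does not reach is not made up. A row lasts 1/8 s, in which the tool goes at most 62.5 mm and 10.7 degrees, less where a joint would pass 70% of its speed; a pose out of reach is approached as far as the arm can. A call with a gripper value outside its range is refused whole. The fingers move at their own pace and stop on an object; "newtons" is the grip in N (left out, the last holds). Time passes only in rows, so rows that do not move let the fingers close. It gives the time, the measured TCP pose, the force, the opening and the grip force at its end, in the units of the state.
- status.get_state(): the state, without advancing time (a new reading comes with each control period).
- eyes.get_image(name): name is "side" or "top"; returns a dict with "pixels" (420x560x3 uint8, red, green, blue), "vertical_fov" (degrees; the focal length in pixels is half the picture's height over the tangent of half this angle, whatever the lens; pixels are square), "cx", "cy" (the principal point, pixels), "R" (3x3) and "t" (3): a world point X has camera coordinates R X + t. Camera axes: x right, y down, z forward; pixel columns grow to the right and rows downward; lengths in m; the calibration is good to about 2 mm. A picture is of the moment at which its call begins. There is no depth.
- order.close_job(): hands the job in; it is judged then, once.
Trained networks look in a picture, given as the dict that the camera call returned (one of the last four; its "shot" number tells which), for a name from the list of things; names that differ only in an ending like _2 or _b are one class to them, and where a whole thing is asked for, a point or a joint stands for the part that bears it (a point fixed in the world has none). Each returns a list of dicts, best first, with "conf" (0 to 1); they miss things now and then, are a little off and sometimes report something else, mostly with a low value. They report only what shows in the picture. A call takes as long as a camera call.
- eyes.look_for(query, picture): "centre" ([x, y, z] in m, in world coordinates, good to about 4 mm: the middle of the surface that is visible of it).
- eyes.place_of(query, picture): "centre" ([x, y, z] in m, in world coordinates, good to about 4 mm: a listed point, or the origin of a listed thing).
The state is a dict: "time_s": time; "qpos": joint angles; "dq": joint speeds; "joint_torque": joint torques, N m; "ee_pos": TCP position; "ee_rot": TCP orientation; "ft_force": force on the tool from outside, world axes, zero at the start; "ft_torque": the same for the moment, N m; "width": finger opening in m; "finger_force": force on a finger pad.
Only numpy, scipy, OpenCV 4.12 (cv2) and the standard library are available. Lean on these libraries where they do the work, as an engineer would, in place of code of your own. Each camera call takes 0.05 s, during which the arm holds its last target. There are 200 camera calls.

### The job

On the flat bench lamp, push the turret round by one of its upright tabs until its widest round window stands squarely at the fixed pointer on the lamp's front edge, then push the button at the rear of the lamp fully down and let it go. Only push with the fingers, gently: do not pinch or force the turret, do not lift or shove the lamp, and leave the vial, the dropper bottle and the petri dish beside it where they are.

Things in the scene. Friction and masses are not known exactly. Their poses are not given: they have to be found in the camera images.
- lamp: flat white bench lamp, a box 250 x 160 mm with its top 40 mm above the worktop, about 1.8 kg, standing loose on rubber feet. Origin: on its underside (worktop level), straight below the turret's upright axis. Its -x axis points to the front edge, which bears the pointer, its +x to the rear; the box runs from x = -101 to +149 mm and y = -80 to +80 mm. The button and the pointer are fixed to it.
- turret (a joint): angle in rad of the black turret, a disc turning either way without end about the lamp's upright axis (its x = y = 0); grows counter-clockwise seen from above; 0 (or any full turn, 2 pi) = widest window exactly at the pointer. Starts between 0.9 and 5.4. No click stops: light friction (0.06 N m, about 1 N at a tab) makes it stay where it is left, hardly coasting
- wide_window (a point): centre of the turret's widest window. Disc 108 mm across, 46 to 56 mm above the worktop, hub to 60 mm, bezels to 58 mm. Four round white windows in metal bezels, 90 degrees apart, centres 32 mm from the axis, counter-clockwise from above 28, 19, 12 and 6 mm wide
- wide_tab (a point): top of the tab beside the widest window, 64 mm from the axis. Each of the four windows has on its own radius an identical upright black tab, 6 mm thick, 46 to 74 mm out from the axis, top 84 mm above the worktop; any of them may be pushed. Between the tabs the space above the disc is free
- port (a point): fixed to the lamp: the point 32 mm from the axis, in line with the pointer, where the centre of the widest window must stand
- pointer (a point): tip of the fixed black pointer, a wedge in the middle of the lamp's front edge, 78 mm out from the turret's axis, its top 51 mm above the worktop, lower than the tabs pass (nothing there hinders a finger kept 60 mm or more above the worktop)
- lamp_button_top (a point): centre of the top of the grey round push button (22 mm across, in a black housing) in the middle of the lamp's rear, 118 mm behind the turret's axis; it moves straight down, springs back
- lamp_button (a joint): travel of the button in m: 0 up, 0.006 fully down, which takes about 4 N
- vial_mid (a point): bystander, loose: middle of the small clear vial with a black cap, 25 mm across and 54 mm tall, standing on the left of the lamp
- dropper_mid (a point): bystander, loose: middle of the small dropper bottle, 36 mm across and 99 mm tall, standing on the left of the lamp towards its rear
- dish_mid (a point): bystander, loose: middle of the empty petri dish, 64 mm across and 15 mm tall, on the right of the lamp

How it is judged:
By the outcome, as a careful person would: the job done as asked, in the order asked, and still so for the second after the job is handed in, with the robot touching nothing.
It also fails if it takes over 48 s, if anything falls off the work surface, if the arm or the gripper's body presses on something with over 40 N, if the wrist force passes 120 N, or if a joint passes its speed limit or range.

## Working session

There is one attempt and no reset: what is moved stays moved. The work goes in short steps, Python scripts to look and compute and a tool call to move; the robot and the scene stay as the last step left them, time stands still between calls to the robot, and variables do not carry over. Pictures are saved under pics/ and viewed, at most 10 in all, crops included, and the job is handed in when it is done.

Besides the shell and the picture viewer there is one more tool, called after "Call:" as name(argument=value, ...) on one line, values as JSON. drive_tool: Moves the arm, as the interface text tells. Its arguments: {"type":"object","properties":{"targets":{"type":"array","items":{"type":"array","items":{"type":"number"}}},"newtons":{"type":"number"}},"required":["targets"]}

```bash
mkdir -p pics; ls; cat > h.py <<'E'
import numpy as np,cv2
from rig import status,eyes,order
def pix(im,X):
    c=im["R"]@np.asarray(X)+im["t"]; f=210/np.tan(np.radians(im["vertical_fov"])/2)
    return np.array([im["cx"]+f*c[0]/c[2],im["cy"]+f*c[1]/c[2]])
def ray(im,u,v,z):
    f=210/np.tan(np.radians(im["vertical_fov"])/2); R=np.asarray(im["R"]);t=np.asarray(im["t"])
    o=-R.T@t; d=R.T@np.array([(u-im["cx"])/f,(v-im["cy"])/f,1]); return o+d*(z-o[2])/d[2]
def save(im,n): cv2.imwrite(f"pics/{n}.png",im["pixels"][:,:,::-1])
E
python3 - <<'E'
from h import *
np.set_printoptions(precision=4,suppress=True)
for n in("top","side"):
    im=eyes.get_image(n);save(im,n+"0")
    print(n,-np.asarray(im["R"]).T@im["t"],im["vertical_fov"])
    for q in("lamp","wide_window","wide_tab","port","pointer","lamp_button_top","vial_mid","dropper_mid","dish_mid"):
        print(q,[(np.round(r["centre"],4),round(r["conf"],2)) for r in eyes.place_of(q,im)[:2]])
s=status.get_state();print(s["time_s"],s["ee_pos"],s["ee_rot"],s["ft_force"],s["width"])
E
```

```text
pics
top [ 0.4834 -0.2476  0.9216] 57.14901792777974
lamp [(array([ 0.4517, -0.2464,  0.0028]), 0.94), (array([ 0.5021, -0.1264,  0.0269]), 0.26)]
wide_window [(array([ 0.4439, -0.2819,  0.0546]), 0.69)]
wide_tab [(array([ 0.4302, -0.3069,  0.0798]), 0.74)]
port [(array([ 0.4184, -0.2376,  0.0614]), 0.75), (array([ 0.5884, -0.1432,  0.048 ]), 0.18)]
pointer [(array([ 0.3766, -0.2287,  0.0532]), 0.86)]
lamp_button_top [(array([ 0.5658, -0.2767,  0.061 ]), 0.52)]
vial_mid [(array([ 0.5031, -0.1283,  0.0283]), 0.69)]
dropper_mid [(array([ 0.5884, -0.1454,  0.0496]), 0.7), (array([ 0.428 , -0.3098,  0.082 ]), 0.47)]
dish_mid [(array([ 0.4475, -0.3721,  0.0107]), 0.56)]
side [ 0.4992 -0.9573  0.5609] 45.26191290949634
lamp [(array([ 0.4488, -0.2529,  0.0011]), 0.73), (array([ 0.5662, -0.2748,  0.0615]), 0.55)]
wide_window [(array([ 0.4334, -0.2782,  0.0558]), 0.6)]
wide_tab [(array([ 0.4275, -0.3085,  0.083 ]), 0.94)]
port [(array([ 0.4164, -0.2436,  0.0568]), 0.59)]
pointer [(array([ 0.3771, -0.2262,  0.0518]), 0.97)]
lamp_button_top [(array([ 0.5652, -0.2755,  0.0631]), 0.68)]
vial_mid [(array([ 0.5034, -0.1286,  0.0282]), 0.81)]
dropper_mid [(array([ 0.5879, -0.1459,  0.0468]), 0.93)]
dish_mid [(array([ 0.4552, -0.3719,  0.0074]), 0.68), (array([ 0.5889, -0.1473,  0.0517]), 0.32)]
1.0 [ 0.2118 -0.6145  0.2313] [ 0.9863  0.1651  0.     -0.    ] [ 0.3938  0.4997 -0.1017] 0.08543388994756498
```

View pics/top0.png

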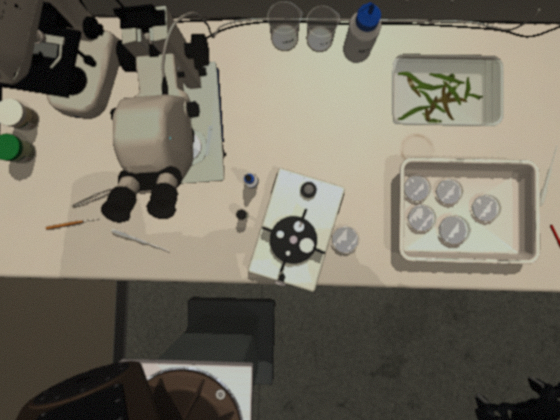

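View pics/side0.png

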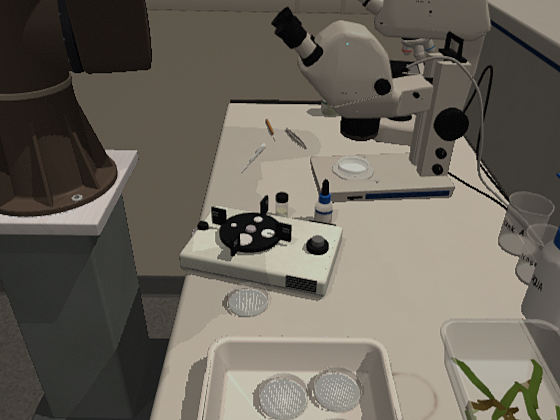

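The top view shows the lamp with its pointer at about (282,277), the button at (308,190) and the turret at (293,239). The side view shows the turret at (250,232). I can't yet tell which window is widest, so I'll zoom in by rectifying the turret.

```bash
python3 - <<'E'
from h import *
P=np.array([.377,-.2275]);B=np.array([.5655,-.276]);d=(B-P)/np.linalg.norm(B-P);A=P+d*.078;n=np.array([-d[1],d[0]])
print(A,np.degrees(np.arctan2(d[1],d[0])),np.linalg.norm(B-P))
out=[]
for k in("top","side"):
    im=eyes.get_image(k); S=380; s=.1
    c=[(-s,-s),(s,-s),(s,s),(-s,s)] # lamp xy
    src=np.float32([pix(im,[*(A+d*x+n*y),.057]) for x,y in c])
    dst=np.float32([[S/2-y/s*S/2,S/2-x/s*S/2] for x,y in c]) # rear up, left left
    out.append(cv2.warpPerspective(im["pixels"],cv2.getPerspectiveTransform(src,dst),(S,S),flags=cv2.INTER_CUBIC))
cv2.imwrite("pics/rect.png",np.hstack(out)[:,:,::-1])
E
```

```text
[ 0.45253969 -0.24693594] -14.428918674728374 0.1946394101922835
```

View pics/rect.png

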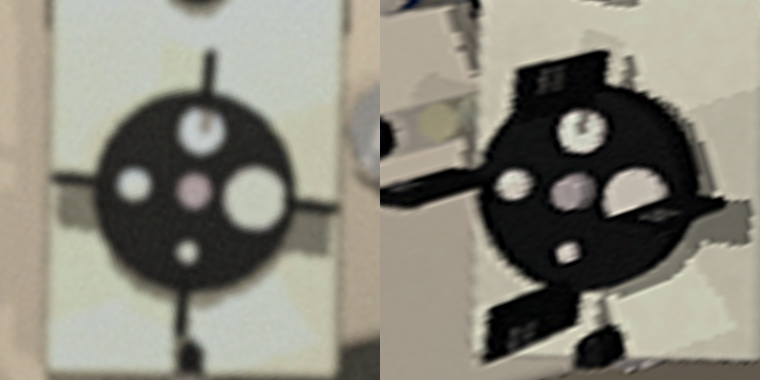

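The widest window is at lamp right (254,198 in the left panel), about 84° CCW of the pointer. So the turret must turn 84° clockwise. I'll push the rear (19 mm) tab from its left side: it has free space and good reach. Approaching above it first with the fingers shut.

Call:
drive_tool(targets=[[0, 4.16, -2.59, 0, 0, 0, 0], [0, 4.16, -2.59, 0, 0, 0, 0], [0, 4.16, -2.59, 0, 0, 0, 0], [0, 4.16, -2.59, 0, 0, 0, 0], [0, 4.16, -2.59, 0, 0, 0, 0], [0, 4.16, -2.59, 0, 0, 0, 0], [0, 4.16, -2.59, 0, 0, 0, 0], [0, 4.16, -2.59, 0, 0, 0, 0], [0, 4.16, -2.59, 0, 0, 0, 0], [0, 4.16, -2.59, 0, 0, 0, 0], [0, 0, 0, 1, 0, 0, -8.4], [0, 0, 0, 1, 0, 0, -8.4], [0, 0, 0, 2, 0, 0, -8.4], [0, 0, 0, 2, 0, 0, -8.4], [0, 0, 0, 2, 0, 0, -8.4], [0, 0, 0, 1, 0, 0, -8.4], [0, 0, 0, 0, 0, 0, 0], [0, 0, 0, 0, 0, 0, 0]], newtons=20)

```text
time_s: 3.35
ee_pos: [0.521, -0.2343, 0.1418]
ee_rot: [0.823, 0.568, 0.0, 0.0]
ft_force: [-0.6, 0.2, -0.3]
width: -0.0002
finger_force: 0.0
```

Call:
drive_tool(targets=[[0, 0, 0, 1.5, 0, 0, 0], [0, 0, 0, 1.5, 0, 0, 0], [0, 0, 0, 1.5, 0, 0, 0], [0, 0, 0, 1.5, 0, 0, 0], [0, 0, 0, 1.0, 0, 0, 0], [0, 0, 0, 0.4, 0, 0, 0], [0, 0, 0, 0, 0, 0, 0], [0, 0, 0, 0, 0, 0, 0]])

```text
time_s: 4.35
ee_pos: [0.521, -0.2343, 0.0677]
ee_rot: [0.822, 0.569, 0.0, 0.0]
ft_force: [-0.0, -0.6, 0.4]
width: -0.0001
finger_force: 0.0
```

```bash
python3 - <<'E'
from h import *
im=eyes.get_image("side");p=im["pixels"][170:310,160:380];a=cv2.resize(p,None,fx=3,fy=3,interpolation=cv2.INTER_CUBIC)
cv2.imwrite("pics/s1.png",a[:,:,::-1])
E
```

```text
(no output)
```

View pics/s1.png

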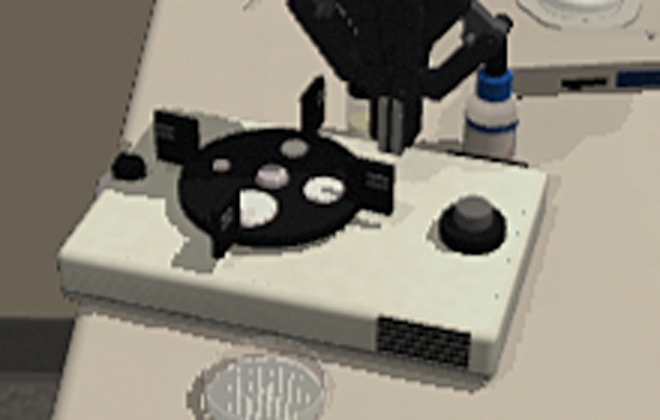

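The finger stands left of the rear tab and clear of it, at crop (395,130), with the tab at (377,190). Now the contact move, then the arc.

Call:
drive_tool(targets=[[0, -0.6, 0, 0, 0, 0, 0], [0, -0.6, 0, 0, 0, 0, 0], [0, -0.4, 0, 0, 0, 0, 0], [0, -0.4, 0, 0, 0, 0, 0], [0, -0.42, 0.08, 0, 0, 0, 4], [0, -0.42, 0.08, 0, 0, 0, 4], [0, -0.42, 0.08, 0, 0, 0, 4], [0, -0.42, 0.08, 0, 0, 0, 4], [0, -0.42, 0.08, 0, 0, 0, 4], [0, -0.42, 0.08, 0, 0, 0, 4], [0, -0.42, 0.08, 0, 0, 0, 4], [0, -0.42, 0.08, 0, 0, 0, 4], [0, -0.42, 0.08, 0, 0, 0, 4], [0, -0.42, 0.08, 0, 0, 0, 4], [0, -0.42, 0.08, 0, 0, 0, 4], [0, -0.42, 0.08, 0, 0, 0, 4], [0, -0.42, 0.08, 0, 0, 0, 4], [0, -0.42, 0.08, 0, 0, 0, 4], [0, -0.42, 0.08, 0, 0, 0, 4], [0, 0, 0, 0, 0, 0, 0]])

```text
time_s: 6.9
ee_pos: [0.4759, -0.3015, 0.0673]
ee_rot: [0.997, 0.082, -0.0, 0.0]
ft_force: [-0.4, 0.7, -0.1]
width: 0.0
finger_force: 0.0
```

```bash
cat > m.py <<'E'
from h import *
import sys
P=np.array([.377,-.2275]);B=np.array([.5655,-.276]);d=(B-P)/np.linalg.norm(B-P);n=np.array([-d[1],d[0]]);A=P+d*.078
for k in("top","side"):
    im=eyes.get_image(k)
    for q in("wide_window","wide_tab","pointer","lamp_button_top","lamp"):
        r=eyes.place_of(q,im)
        if r:
            v=np.array(r[0]["centre"][:2])-A; x,y=v@d,v@n
            print(k,q,np.round(r[0]["centre"],4),round(r[0]["conf"],2),"ang from front ccw",round(np.degrees(np.arctan2(-y,-x)),1),"r",round(np.hypot(x,y),4))
    p=im["pixels"][170:310,160:380] if k=="side" else im["pixels"][165:295,235:365]
    cv2.imwrite(f"pics/{sys.argv[1]}_{k}.png",cv2.resize(p,None,fx=3.5,fy=3.5,interpolation=cv2.INTER_CUBIC)[:,:,::-1])
s=status.get_state();x,y=(np.array(s["ee_pos"][:2])-A)@d,(np.array(s["ee_pos"][:2])-A)@n
print("tool lamp",round(x,4),round(y,4),s["time_s"])
E
python3 m.py a
```

```text
top wide_window [ 0.4215 -0.2551  0.0584] 0.59 ang from front ccw 29.2 r 0.0321
top wide_tab [ 0.3887 -0.2616  0.0792] 0.57 ang from front ccw 27.4 r 0.0655
top pointer [ 0.3812 -0.2338  0.0517] 0.75 ang from front ccw 4.0 r 0.0725
top lamp [ 0.4486 -0.2443  0.0057] 0.61 ang from front ccw -19.4 r 0.0047
side wide_window [ 0.417  -0.2546  0.0544] 0.58 ang from front ccw 26.6 r 0.0364
side wide_tab [ 0.3884 -0.263   0.0859] 0.82 ang from front ccw 28.5 r 0.0661
side pointer [ 0.3775 -0.2282  0.053 ] 0.97 ang from front ccw 0.4 r 0.0773
side lamp_button_top [ 0.5651 -0.2746  0.0613] 0.67 ang from front ccw -179.4 r 0.1159
side lamp [ 0.4477 -0.2523  0.0019] 0.69 ang from front ccw 62.4 r 0.0072
tool lamp 0.0364 -0.0467 7.5
```

View pics/a_side.png

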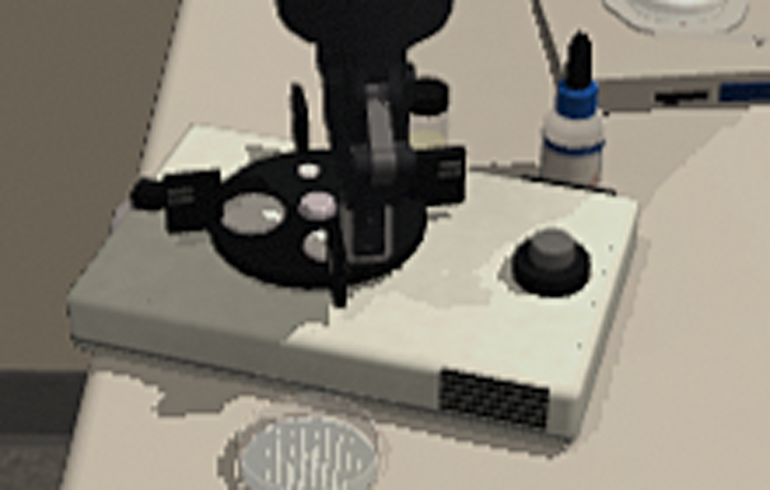

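The rear tab is moving with the finger. The wide window is now about 28° from the pointer, with bezel at (252,213) and pointer at (148,193).

Call:
drive_tool(targets=[[0, -0.42, 0.08, 0, 0, 0, 4], [0, -0.42, 0.08, 0, 0, 0, 4], [0, -0.42, 0.08, 0, 0, 0, 4], [0, -0.42, 0.08, 0, 0, 0, 4], [0, -0.42, 0.08, 0, 0, 0, 4], [0, -0.21, 0.04, 0, 0, 0, 2], [0, 0, 0, 0, 0, 0, 0]])

```text
time_s: 8.38
ee_pos: [0.4531, -0.3057, 0.0673]
ee_rot: [0.994, -0.109, -0.0, -0.0]
ft_force: [0.1, -0.3, -0.1]
width: -0.0
finger_force: 0.0
```

```bash
python3 m.py b
```

```text
top wide_window [ 0.4204 -0.2425  0.0591] 0.7 ang from front ccw 6.6 r 0.0324
top wide_tab [ 0.3904 -0.2326  0.0818] 0.68 ang from front ccw 1.4 r 0.0638
top pointer [ 0.3791 -0.2313  0.0524] 0.82 ang from front ccw 2.4 r 0.0751
top lamp_button_top [ 0.5634 -0.2811  0.0636] 0.36 ang from front ccw 177.3 r 0.116
side wide_window [ 0.4161 -0.2399  0.0569] 0.79 ang from front ccw 3.5 r 0.0371
side wide_tab [ 0.3883 -0.235   0.0876] 0.8 ang from front ccw 3.9 r 0.0653
side pointer [ 0.3749 -0.2282  0.051 ] 0.71 ang from front ccw 0.9 r 0.0799
side lamp_button_top [ 0.5669 -0.2787  0.0639] 0.69 ang from front ccw 178.9 r 0.1187
side lamp [ 0.4477 -0.2524 -0.0037] 0.94 ang from front ccw 62.9 r 0.0073
tool lamp 0.0153 -0.0568 8.975
```

```bash
cat > r.py <<'E'
from h import *
import sys
# averaged pictures, rectified at z=0.057 in lamp frame: rear up, left left; 4 px/mm -> whole lamp
P=np.array([.377,-.2275]);B=np.array([.5655,-.276]);d=(B-P)/np.linalg.norm(B-P);A=P+d*.078;n=np.array([-d[1],d[0]])
acc=0
for i in range(6):
    im=eyes.get_image("top");acc=acc+im["pixels"].astype(np.float32)/6
a=acc.astype(np.uint8)
S=600;s=.1
def rect(z,c=((-s,-s),(s,-s),(s,s),(-s,s))):
    src=np.float32([pix(im,[*(A+d*x+n*y),z]) for x,y in c]);dst=np.float32([[S/2-y/s*S/2,S/2-x/s*S/2] for x,y in c])
    return cv2.warpPerspective(a,cv2.getPerspectiveTransform(src,dst),(S,S),flags=cv2.INTER_CUBIC)
w=rect(.057);g=cv2.cvtColor(w,cv2.COLOR_RGB2GRAY)
m=((g>95)*255).astype(np.uint8)
cnt,l,st,ce=cv2.connectedComponentsWithStats(m)
for i in range(1,cnt):
    x,y=(S/2-ce[i][1])/3,(S/2-ce[i][0])/3
    if 60<st[i][4]<12000 and np.hypot(x,y)<55: print("blob lamp mm",round(x,2),round(y,2),"area",st[i][4],"eq dia",round(2*np.sqrt(st[i][4]/np.pi)/3,1))
# lamp long side edges at z=.04 : transition columns
w4=cv2.cvtColor(rect(.04),cv2.COLOR_RGB2GRAY)
cv2.imwrite(f"pics/{sys.argv[1]}.png",w[:,:,::-1])
E
python3 r.py rc
```

```text
(no output)
```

View pics/rc.png

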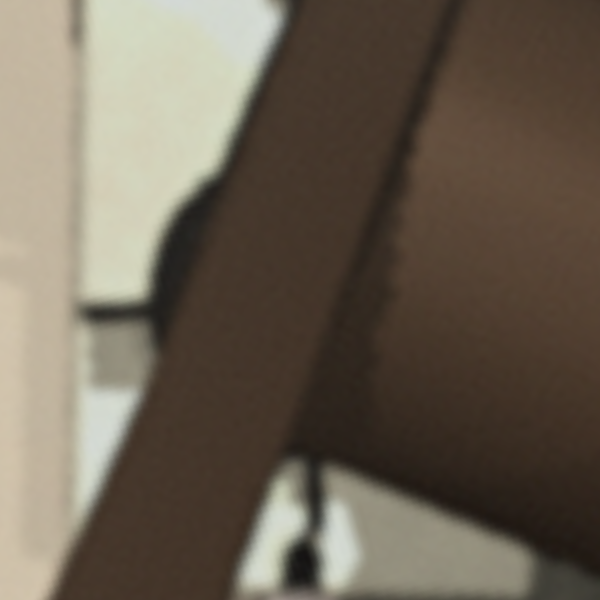

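The arm hides the disc from above. The front tab at about (316,490) is still a few degrees right of the pointer (303,560). I'll back off, clear the view and measure properly.

Call:
drive_tool(targets=[[0, 0.8, 0, 0, 0, 0, 0], [0, 1.2, 0, 0, 0, 0, 0], [0, 0, 0, -3, 0, 0, 0], [0, 0, 0, -4, 0, 0, 0], [0, 1, 4, 0, 0, 0, 0], [0, 1, 4.5, 0, 0, 0, 0], [0, 1, 4.5, 0, 0, 0, 0], [0, 1, 4.5, 0, 0, 0, 0], [0, 1, 4.5, 0, 0, 0, 0], [0, 0, 0, 0, 0, 0, 0]])

```text
time_s: 10.52
ee_pos: [0.4738, -0.5392, 0.137]
ee_rot: [0.994, -0.111, 0.001, 0.001]
ft_force: [-0.2, 0.6, -0.8]
width: -0.0003
finger_force: 0.0
```

```bash
python3 r.py rd; python3 m.py c
```

```text
blob lamp mm 31.05 -1.04 area 2391 eq dia 18.4
blob lamp mm 0.66 -34.17 area 4633 eq dia 25.6
blob lamp mm -0.34 -2.18 area 2495 eq dia 18.8
blob lamp mm -1.77 29.77 area 1119 eq dia 12.6
blob lamp mm -32.48 -3.44 area 8368 eq dia 34.4
top wide_window [ 0.4211 -0.2447  0.0571] 0.58 ang from front ccw 10.4 r 0.0315
top wide_tab [ 0.3922 -0.2324  0.083 ] 0.78 ang from front ccw 0.9 r 0.0621
top pointer [ 0.3786 -0.2301  0.0521] 0.86 ang from front ccw 1.6 r 0.0758
top lamp_button_top [ 0.5649 -0.2782  0.0612] 0.63 ang from front ccw 178.9 r 0.1166
top lamp [ 4.516e-01 -2.454e-01  2.000e-04] 0.71 ang from front ccw -44.1 r 0.0018
side wide_window [ 0.4145 -0.2411  0.0558] 0.72 ang from front ccw 5.7 r 0.0385
side wide_tab [ 0.3876 -0.2361  0.084 ] 0.7 ang from front ccw 5.0 r 0.0658
side pointer [ 0.3749 -0.2262  0.0504] 0.63 ang from front ccw -0.5 r 0.0804
side lamp_button_top [ 0.5651 -0.2765  0.0624] 0.5 ang from front ccw 179.7 r 0.1164
tool lamp 0.0923 -0.2745 11.425
```

View pics/rd.png

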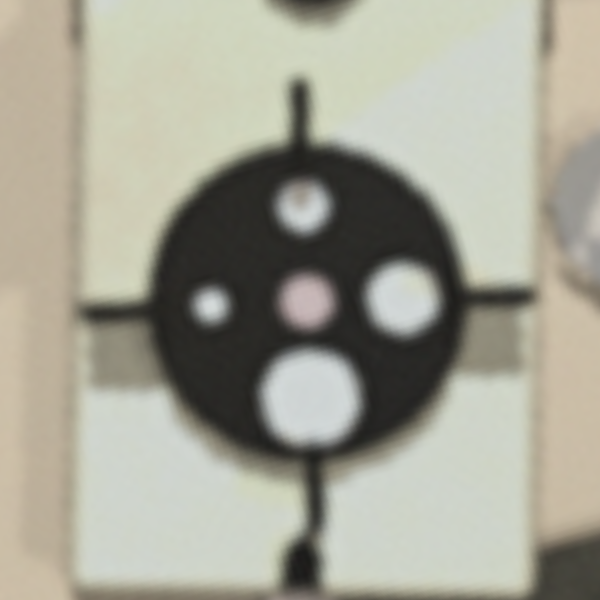

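The turret is at +2.2° in my rectified frame. The pointer (302,560) and the lamp edges suggest the true front is about -0.9°. I'll fit the edges for precision.

```bash
python3 - <<'E'
import sys; sys.argv=["r","re"]
exec(open("r.py").read())
def edges(z,lo,hi):
    g=cv2.GaussianBlur(cv2.cvtColor(rect(z),cv2.COLOR_RGB2GRAY).astype(np.float32),(0,0),4)
    gx=np.diff(g,axis=1); return gx[:,lo:hi],lo
for name,lo,hi in(("L",50,100),("R",510,570)):
    gx,l=edges(.04,lo,hi)
    rows=[r for r in range(10,590,5) if not(270<r<400)]
    c=np.array([l+np.argmax(gx[r] if name=="L" else -gx[r]) for r in rows]);rows=np.array(rows)
    for _ in range(4):
        p=np.polyfit(rows,c,1);e=abs(c-np.polyval(p,rows));k=e<max(2,1.5*np.median(e));rows,c=rows[k],c[k]
    print(name,p,len(c),"front dir ccw deg",np.degrees(np.arctan(p[0])))
# pointer dark centroid
g=cv2.cvtColor(rect(.05),cv2.COLOR_RGB2GRAY)
for r in range(535,590,10):
    s_=np.clip(110-g[r,270:340].astype(float),0,None);print(r,(s_*np.arange(270,340)).sum()/s_.sum())
# button dark housing centroid
def rect2(z):
    global A
    A0=A;A=A+d*.118;o=rect(z);A=A0;return o
g=cv2.cvtColor(rect2(.055),cv2.COLOR_RGB2GRAY);m=(g[200:400,200:400]<70).astype(np.uint8)
c,h=cv2.findContours(m,cv2.RETR_EXTERNAL,cv2.CHAIN_APPROX_NONE);k=max(c,key=cv2.contourArea);(x,y),rr=cv2.minEnclosingCircle(k)
print("housing lamp mm",118+(100-y)/3,(100-x)/3,"r",rr/3)
E
```

```text
blob lamp mm 31.06 -1.04 area 2396 eq dia 18.4
blob lamp mm 0.64 -34.17 area 4641 eq dia 25.6
blob lamp mm -0.37 -2.19 area 2493 eq dia 18.8
blob lamp mm -1.76 29.76 area 1123 eq dia 12.6
blob lamp mm -32.48 -3.44 area 8374 eq dia 34.4
L [-2.45847583e-02  8.44357552e+01] 82 front dir ccw deg -1.4083192048970876
R [-2.06525233e-02  5.42012446e+02] 73 front dir ccw deg -1.183134227979516
535 311.646017699115
545 305.1654676258993
555 302.60762331838566
565 302.08267020335984
575 301.33378378378376
585 300.7317930688096
housing lamp mm 115.88071695963542 -4.308868408203125 r 17.149943033854168
```

The lamp's front is at -1.2° in that frame, from edges, pointer and button alike, so about 3.35° clockwise is still needed. I'll go back and finish slowly.

Call:
drive_tool(targets=[[0, -1, -4.5, 0, 0, 0, 0], [0, -1, -4.5, 0, 0, 0, 0], [0, -1, -4.5, 0, 0, 0, 0], [0, -1, -4.5, 0, 0, 0, 0], [0, -1, -4, 0, 0, 0, 0], [0, 0, 0, 3, 0, 0, 3.3], [0, 0, 0, 4, 0, 0, 0], [0, -0.8, 0.2, 0, 0, 0, 0], [0, -0.8, 0, 0, 0, 0, 0], [0, -0.25, 0, 0, 0, 0, 0], [0, -0.15, 0, 0, 0, 0, 0], [0, -0.1, 0, 0, 0, 0, 0], [0, -0.1, 0, 0, 0, 0, 0], [0, -0.1, 0, 0, 0, 0, 0], [0, 0, 0, 0, 0, 0, 0], [0, 0, 0, 0, 0, 0, 0]])

```text
time_s: 13.72
ee_pos: [0.45, -0.3057, 0.0672]
ee_rot: [0.99, -0.138, -0.0, -0.0]
ft_force: [0.2, -0.1, -0.1]
width: 0.0004
finger_force: 0.3
```

Call:
drive_tool(targets=[[0, 0.8, 0, 0, 0, 0, 0], [0, 1.2, 0, 0, 0, 0, 0], [0, 0, 0, -3, 0, 0, 0], [0, 0, 0, -4, 0, 0, 0], [0, 1, 4, 0, 0, 0, 0], [0, 1, 4.5, 0, 0, 0, 0], [0, 1, 4.5, 0, 0, 0, 0], [0, 1, 4.5, 0, 0, 0, 0], [0, 1, 4.5, 0, 0, 0, 0], [0, 0, 0, 0, 0, 0, 0]])

```text
time_s: 14.98
ee_pos: [0.4572, -0.54, 0.137]
ee_rot: [0.99, -0.139, 0.0, 0.001]
ft_force: [0.7, 0.3, 0.3]
width: -0.0002
finger_force: 0.0
```

```bash
python3 r.py rf
```

```text
blob lamp mm 30.78 -2.67 area 2250 eq dia 17.8
blob lamp mm -1.13 -34.19 area 4535 eq dia 25.3
blob lamp mm -0.29 -2.14 area 2447 eq dia 18.6
blob lamp mm -0.23 29.77 area 1042 eq dia 12.1
blob lamp mm -32.32 -1.72 area 8333 eq dia 34.3
```

The error is now about 0.4°, within my measuring noise, so the turret is aligned. Now to a point above the button.

Call:
drive_tool(targets=[[0, 0.54, -4.68, 0, 0, 0, 0], [0, 0.54, -4.68, 0, 0, 0, 0], [0, 0.54, -4.68, 0, 0, 0, 0], [0, 0.54, -4.68, 0, 0, 0, 0], [0, 0.54, -4.68, 0, 0, 0, 0], [0, 0.54, -4.68, 0, 0, 0, 0], [0, 0, 0, 2, 0, 0, 0], [0, 0, 0, 2, 0, 0, 0], [0, 0, 0, 1.5, 0, 0, 0], [0, 0, 0, 1, 0, 0, 0], [0, 0, 0, 0, 0, 0, 0], [0, 0, 0, 0, 0, 0, 0]])

```text
time_s: 16.77
ee_pos: [0.5654, -0.2756, 0.0728]
ee_rot: [0.99, -0.138, 0.0, 0.0]
ft_force: [0.6, -1.7, 0.8]
width: -0.0001
finger_force: 0.0
```

```bash
python3 - <<'E'
from h import *
im=eyes.get_image("side");p=im["pixels"][170:310,200:380]
cv2.imwrite("pics/btn.png",cv2.resize(p,None,fx=4,fy=4,interpolation=cv2.INTER_CUBIC)[:,:,::-1])
E
```

```text
(no output)
```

View pics/btn.png

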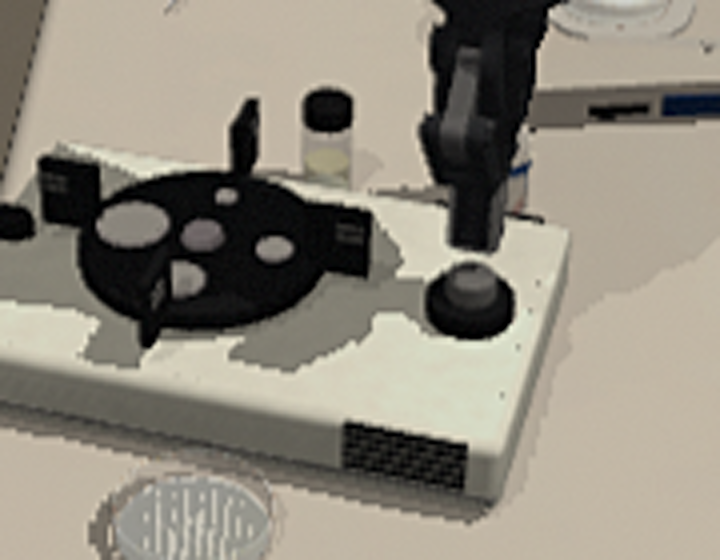

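The fingertip (475,248) is just above and slightly behind the button (472,278). Shifting about 4 mm towards the camera and pressing slowly.

Call:
drive_tool(targets=[[0, 0, 0.4, 0, 0, 0, 0], [0, 0, 0, 0.7, 0, 0, 0], [0, 0, 0, 0.4, 0, 0, 0], [0, 0, 0, 0.2, 0, 0, 0], [0, 0, 0, 0, 0, 0, 0]])

```text
time_s: 17.45
ee_pos: [0.5639, -0.2792, 0.0592]
ee_rot: [0.99, -0.138, -0.0, -0.0]
ft_force: [-1.1, -1.6, 2.5]
width: -0.0
finger_force: 1.2
```

Call:
drive_tool(targets=[[0, 0, 0, 0.2, 0, 0, 0], [0, 0, 0, 0.1, 0, 0, 0], [0, 0, 0, 0, 0, 0, 0]])

```text
time_s: 17.82
ee_pos: [0.5641, -0.2792, 0.0563]
ee_rot: [0.99, -0.138, 0.0, 0.0]
ft_force: [-3.1, -0.9, 4.6]
width: -0.0001
finger_force: 1.8
```

Call:
drive_tool(targets=[[0, 0, 0, 0.1, 0, 0, 0], [0, 0, 0, 0, 0, 0, 0]])

```text
time_s: 18.08
ee_pos: [0.5641, -0.2792, 0.0559]
ee_rot: [0.99, -0.138, 0.0, 0.0]
ft_force: [-4.2, 0.5, 11.8]
width: -0.0
finger_force: 6.1
```

The force jumped at z≈0.056, so the button has bottomed. Releasing and retreating.

Call:
drive_tool(targets=[[0, 0, 0, 0, 0, 0, 0], [0, 0, 0, -0.5, 0, 0, 0], [0, 0, 0, -1.5, 0, 0, 0], [0, 0, 0, -3, 0, 0, 0], [0, 0, 0, -3, 0, 0, 0], [0, -0.5, 4.5, 0, 0, 0, 0], [0, -0.5, 4.5, 0, 0, 0, 0], [0, -0.5, 4.5, 0, 0, 0, 0], [0, -0.5, 4.5, 0, 0, 0, 0], [0, -0.5, 4.5, 0, 0, 0, 0], [0, -0.5, 4.5, 0, 0, 0, 0], [0, 0, 0, 0, 0, 0, 0], [0, 0, 0, 0, 0, 0, 0]])

```text
time_s: 19.7
ee_pos: [0.4613, -0.5303, 0.1356]
ee_rot: [0.99, -0.138, 0.0, -0.0]
ft_force: [1.1, 0.3, 0.0]
width: 0.0001
finger_force: 0.0
```

```bash
python3 r.py rg; python3 m.py z
```

```text
blob lamp mm 30.81 -2.7 area 2288 eq dia 18.0
blob lamp mm -1.12 -34.19 area 4555 eq dia 25.4
blob lamp mm -0.28 -2.16 area 2469 eq dia 18.7
blob lamp mm -0.22 29.77 area 1058 eq dia 12.2
blob lamp mm -32.31 -1.72 area 8358 eq dia 34.4
top wide_window [ 0.4234 -0.2418  0.0556] 0.69 ang from front ccw 4.4 r 0.0296
top wide_tab [ 0.3938 -0.2291  0.0834] 0.9 ang from front ccw -2.5 r 0.0614
top pointer [ 0.3767 -0.2308  0.0511] 0.74 ang from front ccw 2.4 r 0.0775
top lamp_button_top [ 0.5643 -0.279   0.066 ] 0.55 ang from front ccw 178.4 r 0.1163
top lamp [ 0.4499 -0.2464  0.0032] 0.7 ang from front ccw 3.0 r 0.0027
side wide_window [ 0.5884 -0.1461  0.0499] 0.39 ang from front ccw -129.0 r 0.1692
side pointer [ 0.3757 -0.2252  0.0491] 0.63 ang from front ccw -1.4 r 0.0799
side lamp_button_top [ 0.5627 -0.277   0.0616] 0.58 ang from front ccw 179.2 r 0.1142
side lamp [ 0.4477 -0.2534 -0.0031] 0.72 ang from front ccw 67.6 r 0.0081
tool lamp 0.0792 -0.2726 20.6
```

View pics/rg.png

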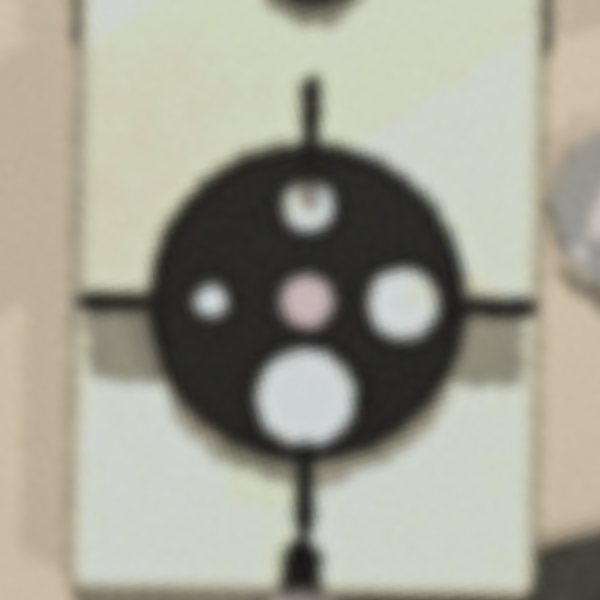

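View pics/z_side.png

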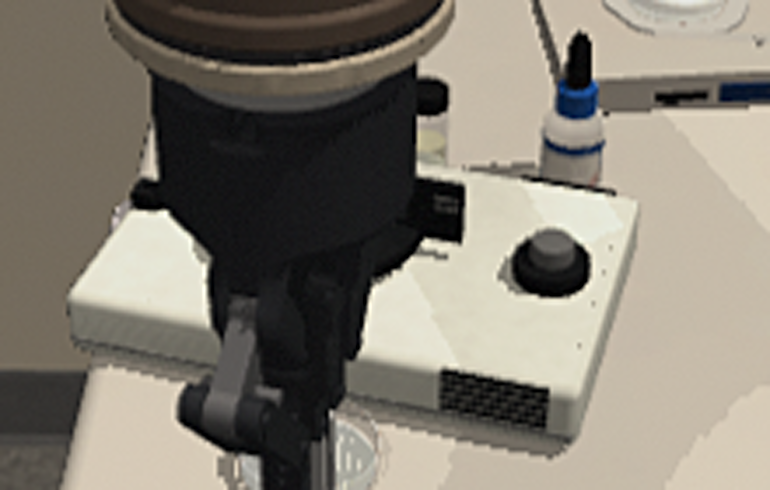

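The wide window (306,397) and its tab line up with the pointer (302,560), and the lamp and turret have not moved since the press. The button is back up at (552,245), and the dropper and dish are where they were. Handing in.

```bash
python3 -c "
from rig import order;print(order.close_job())"
```

```text
the job is handed in; nothing more can be done
None
```

The job is handed in, with no verdict returned: the widest window stands at the pointer to within about 0.5°, the button was pressed until it bottomed (about 12 N) and sprang back, and the lamp and bystanders showed no sign of having moved.

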